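Load the label-reel holder

TASK

Get the label reel holder ready for work: lower the flanged collar down the post first, disc side down, until it lies flat on the plate, then lower the reel of label paper onto the post on top of it until it sits flush on the collar's hub. Keep hold of each on its way down the post rather than letting it drop, let go of both, and leave the tumbler, the stapler and the bundle of tags where they are.

Things in the scene. Friction and masses are not known exactly. Their poses are not given: they have to be found in the camera images.
- holder: Label-reel holder, fixed: grey steel plate 12 mm thick with a bright stepped steel post. Origin on the post's axis at table level, z up. The plate reaches 75 mm to -x, 135 mm to +x and 75 mm to each y side; at its +x end, 115 mm from the post's axis, a low peel bar runs along y, top 49 mm above the table.
- post_foot (a point): Point on the post's axis at the plate's top face, 12 mm above the table; z up. The post, measured up from here: 34 mm in diameter up to 28 mm, a cone narrowing to 22 mm diameter at 38 mm, straight to 62 mm, then a cone to a blunt 10 mm wide tip at 70 mm.
- post_tip (a point): Top of the post, on its axis, 82 mm above the table.
- collar_hub (a point): Loose aluminium collar, about 220 g, lying hub up: a disc 110 mm wide, 8 mm thick, and on it a round hub 44 mm wide; 44 mm high in all, 37 mm bore right through. This point is on its axis 32 mm above its underside, the height to grip the hub from above, fingertips clear of the disc; z from disc to hub. Home on the plate, this point is 32 mm above post_foot and the hub's top 44 mm.
- reel_mid (a point): Loose reel of white label paper on a cardboard core, about 80 g, lying flat: 64 mm wide, 26 mm high, 25 mm bore right through, same either way up. This point is its centre, half-way up; z along its axis. Home on the collar's hub, this point is 57 mm above post_foot. It cannot pass the thick part of the post, so the collar cannot go on after it.
- tumbler: Bystander: purple drinking tumbler (bottle-shaped) with a black cap, 68 mm diameter, 190 mm high, upright; origin at the centre of its underside.
- bundle: Bystander: banded block of pale pink paper tags, 50 x 110 x 40 mm, long along its y; origin at the centre of its underside.
- stapler: Bystander: grey and black stapler, 150 x 36 x 48 mm, long along its x; origin at the centre of its underside.

How it is judged:
By the outcome, as a careful person would: the job done as asked, in the order asked, and still so for the second after the job is handed in, with the robot touching nothing.
It also fails if it takes over 58 s, if anything falls off the work surface, if the arm or the gripper's body presses on something with over 40 N, if the wrist force passes 120 N, or if a joint passes its speed limit or range.

ROBOT

A 6-joint arm with a two-finger parallel gripper is mounted at the origin on the work surface. World frame = base frame: x ahead of the robot, y to its left, z up, the work surface at z = 0. Lengths are in m, angles in rad, forces in N, time in s.
With the tool pointing down it reaches from about 0.275 to 0.825 m from the base axis. Payload 4.9 kg.
Tool frame: the origin (TCP) lies midway between the tips of the shut fingers; the grasp point (between the pads) lies 19 mm behind it; z points along the fingers, y is the line along which they close (so a half turn about z gives the same grasp; the last joint's range is limited). The gripper opens to 85 mm and grips with 20 to 120 N. Pads are 22 mm wide; open, the fingers measure 114 mm over their backs; the gripper's body (76 mm by 85 mm) begins 54 mm behind the grasp point. The pads swing forward as they close: fully open they stand 13 mm farther back than shut.
Start: joints at [1.144, 0.326, -0.193, 1.052, 0, 1.437], TCP at [0.159, 0.527, 0.231] pointing down, gripper open.
Joint ranges: [-2.65, 2.65], [-0.97, 1.79], [-1.3, 1.35], [-1.93, 2.1], [-1.47, 1.37], [-3.14, 3.14]. Speed limits (rad/s): [2.57, 2.57, 3.14, 3.14, 3.14, 3.14].

INTERFACE

Orientations are given as a unit quaternion [x, y, z, w].
In Python, from station import * gives the robot as it stands. The module is installed in compiled form; this text tells all that it offers. Calls block until the motion is done:
- goto(position, orientation): joint-space move of the TCP to a pose.
- servo_line(position, orientation=None, velocity=0.15, stop_force=None): straight line of the TCP; orientation=None keeps the orientation; velocity is the mean speed in m/s. With stop_force (N) it stops when the force on the tool has changed by that much, and returns True; else False.
- move_joints(angles): joint-space move.
- gripper_to(opening): opening from 0.0 (shut) to 1.0 (fully open); the grip force is fixed at half the most; returns when the fingers have stopped.
- sleep(seconds).
- solve_ik(position, orientation): joint angles nearest the present ones, or None.
- read_state(): the state.
- grab_frame(name): name is "scene" or "top" or "wrist"; returns (picture, depth): 384x512x3 uint8, red, green, blue; 384x512 float32, m along the optical axis (not along the pixel's ray), 0 where there is no reading.
- get_calibration(name): a dict with "fx", "fy", "cx", "cy" (pixels), "camera_from_world" (4x4, takes a point from world to camera coordinates). Camera axes: x right, y down, z forward; pixel columns grow to the right and rows downward; lengths in m; the calibration is good to about 2 mm. A picture is of the moment at which its call begins: read the wrist's pose just before it. get_calibration takes no time and is no camera call; for the wrist camera it gives the pose at the moment of the call.
A pose or a line that the arm cannot do raises IKError and nothing moves.
- close_job(): hands the job in; it is judged then, once.
Trained networks look in the newest picture that a camera, given by its name, has taken for a name from the list of things; names that differ only in an ending like _2 or _b are one class to them, and where a whole thing is asked for, a point or a joint stands for the part that bears it (a point fixed in the world has none). Each returns a list of dicts, best first, with "p" (0 to 1); they miss things now and then, are a little off and sometimes report something else, mostly with a low value. They report only what shows in the picture. A call takes as long as a camera call.
- spot_in(name, camera): "bbox" ([left, top, width, height] in pixels, round what is visible of it).
The state is a dict: "t": time; "joints": joint angles; "qd": joint speeds; "joint_torque": joint torques, N m; "position": TCP position; "ee_rot": TCP orientation; "force": force on the tool from outside, world axes, zero at the start; "ft_torque": the same for the moment, N m; "finger_gap": opening from 0.0 (shut) to 1.0 (fully open); "gripper_force": force on a finger pad.
Only numpy, scipy, OpenCV 4.12 (cv2) and the standard library are available. Lean on these libraries where they do the work, as an engineer would, in place of code of your own. Each camera call takes 0.05 s, during which the arm holds its last target. There are 200 camera calls.

## Working session

There is one attempt and no reset: what is moved stays moved. The work goes in short steps, each a Python script; the robot and the scene stay as the last script left them, time stands still between calls to the robot, and variables do not carry over. Pictures are saved under pics/ and viewed, at most 10 in all, crops included, and the job is handed in when it is done.

```bash
mkdir -p pics; cat > h.py <<'E'
from station import *
import numpy as np, cv2
def cloud(name):
    c=get_calibration(name); im,d=grab_frame(name)
    v,u=np.mgrid[:d.shape[0],:d.shape[1]]
    P=np.stack([(u-c["cx"])/c["fx"]*d,(v-c["cy"])/c["fy"]*d,d],-1)
    T=np.linalg.inv(c["camera_from_world"]); W=P@T[:3,:3].T+T[:3,3]
    W[d<=0]=np.nan
    return im,W
def save(im,f): cv2.imwrite(f,im[...,::-1])
E
python3 - <<'E'
from h import *
ims=[]
for n in("top","scene"):
    im,W=cloud(n); np.save(n+".npy",W); ims.append(im.copy())
    for t in["holder","collar_hub","reel_mid","tumbler","bundle","stapler"]:
        for r in spot_in(t,n)[:2]:
            b=r["bbox"];u,v=int(b[0]+b[2]/2),int(b[1]+b[3]/2)
            print(n,t,round(r["p"],2),np.round(b),W[v,u].round(3))
save(ims[0],"pics/top.png");save(ims[1],"pics/scene.png")
s=read_state();print(s["t"],s["ee_rot"],s["position"])
E
```

```text
top holder 0.87 [212. 148.  51.  65.] [ 0.586 -0.047  0.088]
top collar_hub 0.6 [296. 194.  36.  36.] [ 0.508 -0.289 -0.001]
top reel_mid 0.66 [116. 217.  27.  18.] [0.453 0.293 0.004]
top tumbler 0.64 [114. 114.  35.  32.] [0.729 0.273 0.125]
top bundle 0.75 [303. 129.  37.  25.] [ 0.732 -0.31   0.036]
top stapler 0.75 [366. 219.  30.  48.] [ 0.409 -0.481  0.044]
scene holder 0.93 [229. 187.  63.  61.] [ 0.609 -0.04   0.013]
scene collar_hub 0.91 [158. 184.  36.  27.] [ 0.524 -0.286  0.024]
scene reel_mid 0.71 [357. 174.  24.  22.] [0.484 0.285 0.025]
scene tumbler 0.85 [378. 186.  41.  79.] [0.774 0.261 0.115]
scene bundle 0.58 [122. 232.  50.  36.] [ 0.755 -0.311  0.041]
scene stapler 0.57 [105. 163.  19.  35.] [ 0.464 -0.476  0.05 ]
0.7 [1.45847853e-01 9.89307032e-01 1.86773346e-05 3.39317407e-06] [0.15874244 0.52661646 0.23129001]
```

View pics/top.png

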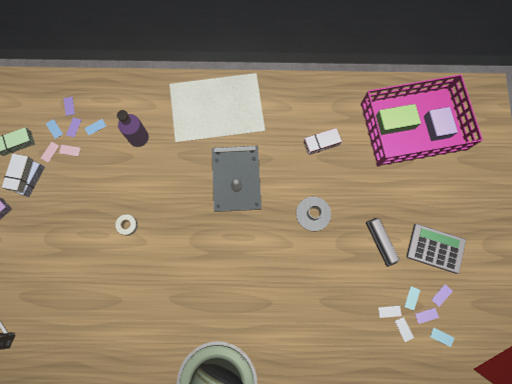

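View pics/scene.png

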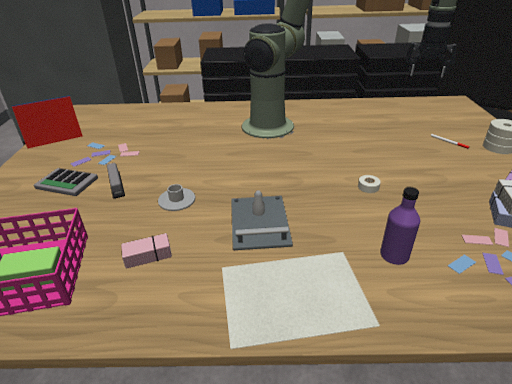

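The top view shows the post near (236,184), the collar at (314,213) and the reel at (126,225). This agrees with the network boxes. The scene view shows both loose parts lying flat with clear space around them. I'll refine the poses with the wrist camera.

```bash
python3 - <<'E'
from h import *
q=[1,0,0,0]
for n,(x,y) in dict(reel=(.453,.293),post=(.59,-.047),collar=(.508,-.289)).items():
    goto([x-.05,y,.30],q); im,W=cloud("wrist"); np.save(n+".npy",W); save(im,f"pics/w_{n}.png")
    t=dict(reel="reel_mid",post="holder",collar="collar_hub")[n]
    for r in spot_in(t,"wrist")[:2]: print(n,r)
    c=get_calibration("wrist");T=np.linalg.inv(c["camera_from_world"]);print(T.round(3).tolist(),read_state()["t"],np.round(read_state()["joints"],2))
ims=[cv2.imread(f"pics/w_{n}.png") for n in("reel","post","collar")]
m=np.vstack([np.hstack(ims[:2]),np.hstack([ims[2],ims[2]*0])]);cv2.imwrite("pics/m.png",cv2.resize(m,(800,600)))
E
```

```text
[[-0.0, -0.954, -0.3, 0.48], [-1.0, 0.001, -0.002, 0.293], [0.002, 0.3, -0.954, 0.443], [0.0, 0.0, 0.0, 1.0]] 4.2083 [ 0.48  0.19 -0.2   1.18  0.   -2.66]
post {'bbox': [194.7, 25.4, 107.9, 152.8], 'p': 0.94}
[[-0.0, -0.954, -0.3, 0.617], [-1.0, 0.001, -0.002, -0.047], [0.002, 0.3, -0.954, 0.443], [0.0, 0.0, 0.0, 1.0]] 8.9 [-0.22  0.28 -0.09  1.21  0.    2.92]
collar {'bbox': [222.9, 94.7, 71.2, 64.6], 'p': 0.74}
[[0.002, -0.954, -0.3, 0.535], [-1.0, -0.001, -0.003, -0.288], [0.002, 0.3, -0.954, 0.443], [0.0, 0.0, 0.0, 1.0]] 10.0 [-0.7   0.27 -0.09  1.21  0.    2.44]
```

View pics/m.png

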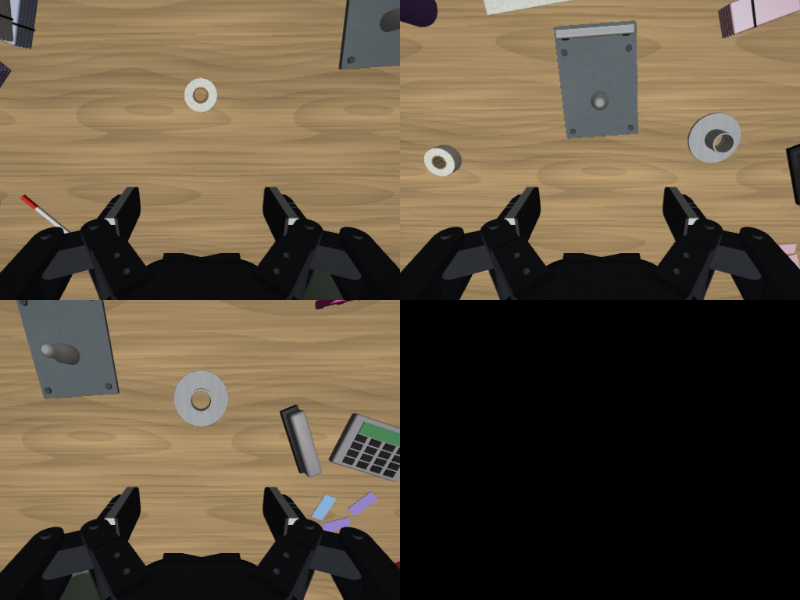

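The mosaic shows the reel at about (200,95), the post at (600,100) and the collar at (200,398), each alone in its view. Next I'll fit circles to the point clouds.

```bash
cat >> h.py <<'E'
from scipy.optimize import least_squares
def near(W,c,r,z0,z1):
    P=W.reshape(-1,3); P=P[np.isfinite(P[:,0])]
    return P[(np.hypot(P[:,0]-c[0],P[:,1]-c[1])<r)&(P[:,2]>z0)&(P[:,2]<z1)]
def mec(P,lo=0):
    (x,y),r=cv2.minEnclosingCircle(P[:,:2].astype(np.float32)); return np.array([x,y,r])
def rim(P,n=60):
    """circle fitted to outermost points per angular bin, centred iteratively"""
    c=P[:,:2].mean(0)
    for _ in range(5):
        d=P[:,:2]-c; a=((np.arctan2(d[:,1],d[:,0])+np.pi)/(2*np.pi)*n).astype(int)%n; r=np.hypot(*d.T)
        Q=np.array([P[a==k][np.argmax(r[a==k]),:2] for k in range(n) if (a==k).any()])
        f=least_squares(lambda p:np.hypot(Q[:,0]-p[0],Q[:,1]-p[1])-p[2],[*c,.03],loss="soft_l1",f_scale=.001); c=f.x[:2]
    return f.x
E
python3 - <<'E'
from h import *
L=np.load
def rep(s,P): print(s,len(P),"mean",P.mean(0).round(4),"rim",rim(P).round(4),"z",np.percentile(P[:,2],[5,50,95]).round(4))
for f in("reel","top"): rep(f+" reel top",near(L(f+".npy"),(.453,.293),.06,.018,.034))
for f in("collar","top","post"):
    rep(f+" collar disc",near(L(f+".npy"),(.508,-.289),.08,.005,.013))
    rep(f+" hub",near(L(f+".npy"),(.508,-.289),.05,.039,.05))
for f in("post","top","collar"):
    P=near(L(f+".npy"),(.586,-.047),.03,.025,.1)
    for a,b in((.025,.04),(.055,.072),(.075,.09)):
        Q=P[(P[:,2]>a)&(P[:,2]<b)]
        if len(Q)>3: rep(f"{f} post {a}",Q)
    Q=near(L(f+".npy"),(.6,-.047),.2,.007,.017); print(f,"plate",cv2.minAreaRect(Q[:,:2].astype(np.float32)),np.median(Q[:,2]))
    Q=near(L(f+".npy"),(.70,-.047),.1,.042,.055); 
    if len(Q)>5: print(f,"bar",cv2.minAreaRect(Q[:,:2].astype(np.float32)))
E
```

```text
reel reel top 1233 mean [0.4562 0.2938 0.0259] rim [0.4556 0.2938 0.0312] z [0.0244 0.026  0.0274]
top reel top 298 mean [0.4549 0.2936 0.026 ] rim [0.4556 0.294  0.0305] z [0.0211 0.0261 0.031 ]
collar collar disc 3174 mean [ 0.5046 -0.2881  0.0081] rim [ 0.5021 -0.288   0.0543] z [0.0066 0.0081 0.0095]
collar hub 223 mean [ 0.5023 -0.2879  0.0437] rim [ 0.5023 -0.2879  0.0211] z [0.0415 0.0438 0.0453]
top collar disc 677 mean [ 0.5    -0.2864  0.0083] rim [ 0.5011 -0.2868  0.0555] z [0.0053 0.0082 0.0117]
top hub 52 mean [ 0.5023 -0.2867  0.0442] rim [ 0.5019 -0.2865  0.0202] z [0.0403 0.0442 0.0482]
post collar disc 2490 mean [ 0.5066 -0.282   0.0086] rim [ 0.5024 -0.2873  0.0544] z [0.0071 0.0086 0.0102]
post hub 274 mean [ 0.5027 -0.2873  0.0435] rim [ 0.5024 -0.2872  0.0213] z [0.0397 0.044  0.0456]
post post 0.025 14 mean [ 0.5895 -0.0448  0.0337] rim [ 0.5835 -0.0445  0.0166] z [0.0254 0.0351 0.0399]
post post 0.055 11 mean [ 0.5922 -0.0449  0.0631] rim [ 0.5835 -0.0445  0.0107] z [0.0572 0.0609 0.071 ]
post post 0.075 182 mean [ 0.5835 -0.0444  0.0793] rim [ 0.5833 -0.0444  
[... 626 characters left out ...]
3782654, -0.029102981090545654), (0.34525829553604126, 0.37790733575820923), 32.55448913574219) 0.011926095347817078
top bar ((0.6977893114089966, -0.035348981618881226), (0.01541814859956503, 0.12937186658382416), 3.2202823162078857)
collar post 0.025 176 mean [ 0.5813 -0.057   0.0333] rim [ 0.5833 -0.0452  0.0167] z [0.0259 0.0335 0.0397]
collar post 0.055 149 mean [ 0.5815 -0.0529  0.064 ] rim [ 0.5833 -0.0452  0.0107] z [0.0561 0.0645 0.0713]
collar post 0.075 212 mean [ 0.583  -0.0472  0.0788] rim [ 0.5832 -0.0463  0.0083] z [0.0756 0.0787 0.0821]
collar plate ((0.5923742055892944, -0.04448140412569046), (0.1686476320028305, 0.15119367837905884), 3.4527337551116943) 0.011417793619308891
```

The fits agree across views and match the given sizes: post (0.5833, -0.0447), collar (0.5023, -0.2877), reel (0.4556, 0.2938). I'll grasp the collar first and measure it again in hand next to the post.

```bash
python3 - <<'E'
from h import *
q=[0,1,0,0]
goto([.5023,-.2877,.12],q); print(read_state()["t"])
servo_line([.5023,-.2877,.013],q,velocity=.1,stop_force=15)
gripper_to(0.0); s=read_state(); print(s["t"],s["finger_gap"],s["gripper_force"],s["position"])
servo_line([.5023,-.2877,.15],q,velocity=.12)
servo_line([.5333,-.1447,.15],q,velocity=.2)
s=read_state(); print(s["t"],s["finger_gap"],s["force"],s["position"])
im,W=cloud("wrist"); np.save("held.npy",W); save(im,"pics/held.png")
E
```

```text
12.6083
14.3 0.49273226238885304 61.86323929687205 [ 0.50271874 -0.28793842  0.01370768]
16.475 0.49131867316357625 [-0.08155495 -0.22726167 -4.06643547] [ 0.5332538  -0.14536445  0.14992312]
```

View pics/held.png

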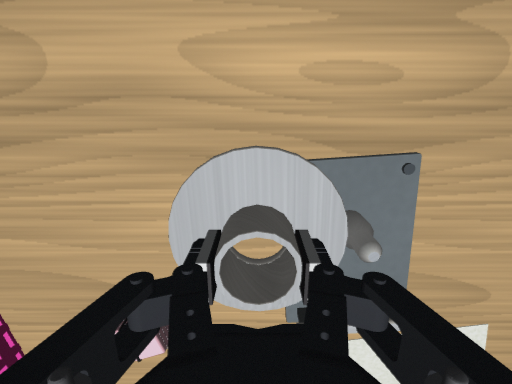

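The collar is held level by its hub, with the bore at about (258,270) between the pads and the post tip visible at (370,250). Now I'll measure collar and post in this same frame.

```bash
python3 - <<'E'
from h import *
W=np.load("held.npy"); c=(.533,-.145)
P=near(W,c,.07,.138,.150); print("disc",len(P),rim(P).round(4),P[:,2].mean())
A=np.c_[P[:,:2]-c,np.ones(len(P))]; print("tilt",np.linalg.lstsq(A,P[:,2],rcond=None)[0].round(4))
P=near(W,c,.026,.174,.19); print("hub",len(P),rim(P).round(4),np.median(P[:,2]),P[:,:2].min(0),P[:,:2].max(0))
P=near(W,(.5833,-.0447),.03,.075,.09); print("tip",len(P),rim(P).round(4),P.mean(0))
Q=near(W,c,.024,.165,.183)
d=np.hypot(*(Q[:,:2]-c).T); 
P=near(W,(.5833,-.0447),.03,.02,.09); print(len(P))
def res(p):
    z=P[:,2]-.012; r=np.interp(z,[0,.028,.038,.062,.070],[.017,.017,.011,.011,.005]); return np.hypot(P[:,0]-p[0],P[:,1]-p[1])-r
k=P[:,2]<.08; P=P[k]; print("post fit",least_squares(res,[.5833,-.0447],loss="soft_l1",f_scale=.001).x)
E
```

```text
disc 13325 [ 0.5325 -0.1462  0.0543] 0.1441915170557821
tilt [ 0.0021 -0.0033  0.1442]
hub 3478 [ 0.5329 -0.146   0.0223] 0.17986061170240705 [ 0.51071983 -0.16996656] [ 0.55491217 -0.12110898]
tip 336 [ 0.5817 -0.0459  0.0083] [ 0.58124089 -0.04634343  0.07895737]
1181
post fit [ 0.58401053 -0.04429121]
```

```bash
python3 - <<'E'
from h import *
q=[0,1,0,0]; x,y=.5838,-.0443
servo_line([x,y,.15],q,velocity=.15); sleep(.2); print(read_state()["position"],read_state()["t"])
def show(r): s=read_state(); print(r,s["t"],s["position"].round(4) if hasattr(s["position"],"round") else s["position"],np.round(s["force"],1),np.round(s["ft_torque"],2),round(s["finger_gap"],3))
r=servo_line([x,y,.066],q,velocity=.08,stop_force=10); show(r)
if not r:
    r=servo_line([x,y,.046],q,velocity=.04,stop_force=8); show(r)
    if not r: r=servo_line([x,y,.029],q,velocity=.04,stop_force=8); show(r)
E
```

```text
[ 0.5835032  -0.04516867  0.15004202] 17.625
False 18.825 [ 0.5843 -0.0444  0.0666] [ 0.6  0.4 -3.2] [ 0.   -0.01 -0.04] 0.49
False 19.475 [ 0.5837 -0.0443  0.0458] [-0.7  0.3 -2.2] [-0.03  0.02  0.02] 0.488
False 20.05 [ 0.5836 -0.0443  0.0288] [-0.4 -1.  -2.7] [-0.02 -0.01 -0.07] 0.491
```

```bash
python3 - <<'E'
from h import *
q=[0,1,0,0]; x,y=.5838,-.0443
def show(r): s=read_state(); print(r,s["t"],np.round(s["position"],4),np.round(s["force"],1),round(s["finger_gap"],3))
r=servo_line([x,y,.0235],q,velocity=.02,stop_force=6); show(r)
p=read_state()["position"]; gripper_to(1.0); show(0)
servo_line([p[0],p[1],.17],q,velocity=.15); show(0)
goto([.4556,.2938,.12],q); sleep(.1); show(0)
im,W=cloud("wrist"); np.save("r2.npy",W)
P=near(W,(.4556,.2938),.05,.018,.034); print(len(P),rim(P).round(4) if len(P)>50 else "")
servo_line([.4556,.2938,.0],q,velocity=.1,stop_force=12); show(0)
gripper_to(0.0); show(0)
servo_line([.4556,.2938,.15],q,velocity=.12)
servo_line([.55,.05,.15],q,velocity=.2); sleep(.2); show(0)
im,W=cloud("wrist"); np.save("held2.npy",W); save(im,"pics/held2.png")
E
```

```text
True 20.325 [ 0.5844 -0.0444  0.0257] [0.4 0.8 4.9] 0.488
0 20.825 [ 0.583  -0.0441  0.0242] [ 0.5 -0.  -0.1] 1.0
0 21.95 [ 0.5837 -0.0443  0.169 ] [ 0.4 -0.1 -0.2] 1.002
0 23.4167 [0.4566 0.2929 0.1202] [0.2 0.4 0.1] 1.003
3128 [0.4555 0.294  0.0314]
0 24.8167 [0.4562 0.2941 0.0006] [ 1.3  1.1 -0.7] 0.997
0 25.175 [0.4561 0.2941 0.0014] [-1.2 -1.2  9.2] 0.732
0 28.2333 [0.5497 0.0508 0.15  ] [ 0.8  0.5 -1.3] 0.734
```

View pics/held2.png

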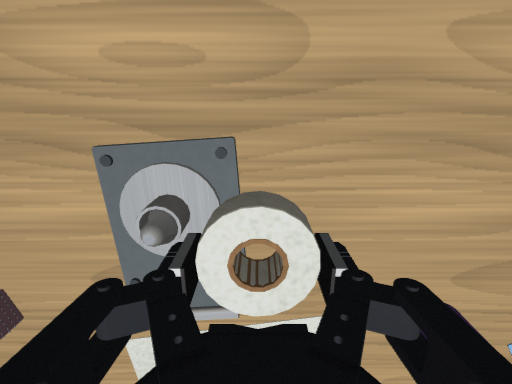

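The collar lies flat on the plate around the post, at about (165,210). The reel is held squarely at (258,265). I'll measure its offset and tilt.

```bash
python3 - <<'E'
from h import *
W=np.load("held2.npy"); c=(.5497,.0508)
P=near(W,c,.05,.165,.19); print("reel",len(P),rim(P).round(4),np.percentile(P[:,2],[5,50,95]))
P=P[abs(P[:,2]-np.median(P[:,2]))<.006]
print("top",rim(P),P[:,:2].min(0),P[:,:2].max(0),"tilt",np.linalg.lstsq(np.c_[P[:,:2]-c,np.ones(len(P))],P[:,2],rcond=None)[0].round(4))
p=(.5837,-.0444)
P=near(W,p,.06,.015,.025); print("disc",len(P),rim(P).round(4),"tilt",np.linalg.lstsq(np.c_[P[:,:2]-p,np.ones(len(P))],P[:,2],rcond=None)[0].round(4))
P=near(W,p,.03,.053,.06);print("hub",len(P),rim(P).round(4))
P=near(W,p,.03,.075,.09);print("tip",len(P),rim(P).round(4))
E
```

```text
reel 12406 [0.5493 0.05   0.0319] [0.16873701 0.17447933 0.1840078 ]
top [0.54930919 0.05003159 0.03191812] [0.51733934 0.00517454] [0.5816889 0.0953544] tilt [ 0.0056 -0.0016  0.1743]
disc 4460 [ 0.58   -0.049   0.0508] tilt [ 0.0022 -0.0033  0.0202]
hub 518 [ 0.5839 -0.0452  0.0215]
tip 374 [ 0.5827 -0.0436  0.0094]
```

```bash
python3 - <<'E'
from h import *
q=[0,1,0,0]; x,y=.5838,-.0443
def show(r): s=read_state(); print(r,s["t"],np.round(s["position"],4),np.round(s["force"],1),round(s["finger_gap"],3))
servo_line([x,y,.15],q,velocity=.15)
servo_line([x,y,.09],q,velocity=.1); sleep(.2); show(0)
r=servo_line([x,y,.066],q,velocity=.03,stop_force=6); show(r)
if not r: r=servo_line([x,y,.0555],q,velocity=.02,stop_force=6); show(r)
E
```

```text
0 30.05 [ 0.5844 -0.0444  0.0908] [-0.  -0.2 -1.5] 0.733
False 31.0 [ 0.584  -0.0443  0.0661] [0.4 0.6 0.2] 0.735
True 31.4583 [ 0.5839 -0.0443  0.0575] [-0.9  0.5  4.5] 0.735
```

Contact came at TCP z 0.0575, which is the predicted home height. Releasing, backing off and checking.

```bash
python3 - <<'E'
from h import *
q=[0,1,0,0]
p=read_state()["position"]; gripper_to(1.0); servo_line([p[0],p[1],.20],q,velocity=.12)
servo_line([.48,-.0443,.28],q,velocity=.2); sleep(.2); print(read_state()["t"],read_state()["force"])
im,W=cloud("wrist"); save(im,"pics/end.png"); c=(.5838,-.0443)
P=near(W,c,.04,.074,.1); P=P[np.hypot(*(P[:,:2]-c).T)>.013]; print("reel",len(P),rim(P).round(4),np.median(P[:,2]),"tilt",np.linalg.lstsq(np.c_[P[:,:2]-c,np.ones(len(P))],P[:,2],rcond=None)[0].round(4))
P=near(W,c,.06,.014,.03); print("disc z",np.median(P[:,2]),len(P))
E
```

```text
34.1667 [0.21650165 0.97340278 0.29874944]
reel 1290 [ 0.5827 -0.0457  0.0313] 0.08184101568865138 tilt [ 0.0196 -0.0011  0.0816]
disc z 0.019915674344173934 1910
```

View pics/end.png

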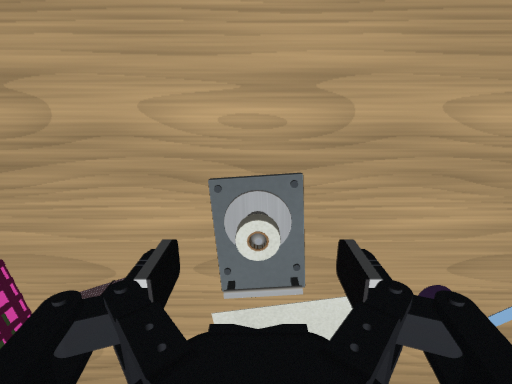

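The picture shows the reel at (258,240), on the post and on top of the collar. Its top is at 82 mm, level with the post tip as expected, and the collar disc's top is at 20 mm, so both are home.

```bash
python3 -c "
from station import *
print(close_job())"
```

```text
the job is handed in; nothing more can be done
None
```

The job is handed in: the collar lies flat on the plate (disc top measured at 20 mm) with the reel flush on its hub (reel top at 82 mm), both were held on the way down and then released, and the arm touched none of the bystanders.

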